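# Free the locked drawer of a UV-ozone cleaner with the release pin

## Robot

A 7-joint arm with a two-finger parallel gripper is mounted at the origin on the work surface. World frame = base frame: x ahead of the robot, y to its left, z up, the work surface at z = 0. Lengths are in m, angles in rad, forces in N, time in s.
With the tool pointing down it reaches from about 0.4 to 0.85 m from the base axis. Payload 4.5 kg.
Tool frame: the origin (TCP) lies on the centre line of the jaws, within the pads' length; the fingertips stand 17 mm ahead of it and the grasp point (between the pads) lies 2 mm behind it (r.tip_reach is the distance from the TCP to the fingertips, in m); z points along the fingers, y is the line along which they close (so a half turn about z gives the same grasp; the last joint's range is limited). The gripper opens to 88 mm and grips with 3 to 60 N. Pads are 18 mm wide; open, the fingers measure 123 mm over their backs; the gripper's body (75 mm by 187 mm) begins 45 mm behind the grasp point.
Start: joints at [-1.161, 0.689, -0.195, 1.565, 0.157, 0.902, -0.215], TCP at [0.229, 0.581, 0.256] pointing down, gripper open.
Joint ranges: [-3.01, 3.01], [-0.46, 2.08], [-1.47, 1.51], [0.13, 2.56], [-1, 4.14], [0.04, 2.09], [-2.66, 2.66]. Speed limits (rad/s): [2.57, 2.57, 3.14, 3.14, 3.14, 3.14, 3.14].

## Interface

Orientations are given as a unit quaternion [x, y, z, w].
In Python, from plant import r gives the robot as it stands.
- The arm moves only by the tool step_arm, never from a script. Its argument "steps" is a list of rows, each a list of 7 numbers: the shift along the tool's x, y, z in cm, then the turn, a rotation vector about the tool's x, y, z in degrees, then the gripper's target within -1 to 1 (shut at 1, half-way at 0, fully open at -1). A call has 1 to 8 rows; each row shifts and turns the commanded pose from where the row before left it, along the tool's axes as they then stand; what a row does not reach is not made up. A row lasts 1/8 s, in which the tool goes at most 62.5 mm and 10.7 degrees, less where a joint would pass 70% of its speed; a pose out of reach is approached as far as the arm can. A call with a gripper value outside its range is refused whole. The fingers move at their own pace and stop on an object; "force" is the grip in N (left out, the last holds). Time passes only in rows, so rows that do not move let the fingers close. It gives the time, the measured TCP pose, the force, the opening and the grip force at its end, in the units of the state.
- r.get_state(): the state, without advancing time (a new reading comes with each control period).
- r.snapshot(name): name is "scene" or "top" or "wrist"; returns a dict with "pixels" (384x512x3 uint8, red, green, blue), "fx", "fy", "cx", "cy" (pixels), "cam_to_world" (4x4, takes a point from camera to world coordinates). Camera axes: x right, y down, z forward; pixel columns grow to the right and rows downward; lengths in m; the calibration is good to about 2 mm. A picture is of the moment at which its call begins. There is no depth.
- r.finish_job(): hands the job in; it is judged then, once.
The state is a dict: "clock": time; "q": joint angles; "qd": joint speeds; "joint_torque": joint torques, N m; "tool_pos": TCP position; "eef_rot": TCP orientation; "contact_force": force on the tool from outside, world axes, zero at the start; "moment": the same for the moment, N m; "opening": opening from 0.0 (shut) to 1.0 (fully open); "finger_force": force on a finger pad.
Only numpy, scipy, OpenCV 4.12 (cv2) and the standard library are available. Lean on these libraries where they do the work, as an engineer would, in place of code of your own. Each camera call takes 0.05 s, during which the arm holds its last target. There are 200 camera calls.

## Task

The power failed with samples inside the UV-ozone cleaner and its drawer is still locked: take the release pin from the tool rack and press it gently down through the small hole in the cleaner's top cover, by feel, until the hidden catch gives and the drawer springs out a little. Then draw the drawer smoothly out as far as it goes, with the pin stood back in its own hole in the rack, and leave everything else where it is.

Things in the scene. Friction and masses are not known exactly. Their poses are not given: they have to be found in the camera images.
- pin: loose steel release pin, 60 g, upright in one of the rack's three holes. Origin at its tip, z up: round shank 5 mm thick and 70 mm long with a rounded tip, collar 20 mm wide at z = 70 to 75 mm, cylindrical grip with fine rings, 14 mm thick, at z = 75 to 120 mm. In the rack it hangs by its collar on the top plate, tip 20 mm above the table. It is the rack tool with the 14 mm steel grip
- pin_grip (a point): the point to hold the pin: on its axis, in its grip, 98 mm above the tip
- rack: white tool rack fixed to the table, 60 mm (x) by 170 mm (y) by 90 mm high, left or right of the cleaner, turned by up to 0.4 rad. Origin at the centre of its underside. The top plate, 8 mm thick, has three 10 mm holes along its y axis at y = -50, 0 and 50 mm; each tool may be in any of them; open underneath
- cleaner: UV-ozone cleaner, a low white instrument fixed to the table, 300 mm deep (x), 240 mm wide (y), top cover 100 mm above the table, vents at the rear of the cover. Origin at the centre of its underside; drawer and display face its own -x, and the drawer slides out along -x. More than 15 N from the pin on the catch or anywhere else on the cleaner bends it
- hole (a point): centre of the vertical round release hole, 10 mm wide, on the upper face of the 4 mm top cover, front corner above the display; axes as the cleaner's. Under it the hidden catch's flat pad, 22 mm square, at an unknown 22 to 36 mm below that face. Its spring resists with about 3 N, rising to about 9 N where it frees the drawer after some 6 mm; dead stop at 9 mm. Hold it down till the drawer moves
- drawer (a joint): how far the drawer is out, in m: 0 shut and locked, 0.085 fully out at its stop. Once freed, a spring pushes it to about 0.025 within half a second; from there it slides with 1 to 3 N and stays where it is left. Glass samples lie on its tray: it must not move faster than 0.4 m/s
- handle (a point): middle of the drawer's bar handle, moving with the drawer: a level round steel bar, 10 mm thick and 100 mm long along the cleaner's y, its axis 42 mm in front of the drawer front and 72 mm above the table (28 mm below the top cover). It can be pinched from above
- driver: bystander in the rack: a hex driver with a fat black handle 24 mm in diameter and 58 mm tall, origin at its tip
- probe: bystander in the rack: a probe needle with a slim 8 mm steel handle and a small black cap, origin at its tip
- beaker: bystander: glass beaker, 66 mm across, 85 mm high, origin under its centre; it stands on the side of the cleaner where the rack is not
- wash_bottle: bystander: white wash bottle, 64 mm across, 185 mm high with its spout, origin under its centre
- marker: bystander: black marker pen, 133 mm long and 13 mm thick, lying on the table, origin under its middle
- ruler: bystander: clear ruler, 200 x 30 x 4 mm, lying on the table, origin under its middle
- tweezers: bystander: dark steel tweezers, 140 mm long, 8 mm high, lying on the table, origin under the middle
- sample_box: bystander: small white sample box, 55 x 55 x 23 mm, origin under its centre
Mind the look-alikes: they are no part of the job. Leave any red look-alike of the pin alone.

How it is judged:
By the outcome, as a careful person would: the job done as asked, in the order asked, and still so for the second after the job is handed in, with the robot touching nothing.
It also fails if it takes over 64 s, if anything falls off the work surface, if the arm or the gripper's body presses on something with over 40 N, if the wrist force passes 120 N, or if a joint passes its speed limit or range.

## Working session

There is one attempt and no reset: what is moved stays moved. The work goes in short steps, Python scripts to look and compute and a tool call to move; the robot and the scene stay as the last step left them, time stands still between calls to the robot, and variables do not carry over. Pictures are saved under pics/ and viewed, at most 10 in all, crops included, and the job is handed in when it is done.

Besides the shell and the picture viewer there is one more tool, called after "Request:" by a JSON object that holds its "api" and its "payload". step_arm: Moves the arm, as the interface text tells. Its arguments: {"type":"object","properties":{"steps":{"type":"array","items":{"type":"array","items":{"type":"number"}}},"force":{"type":"number"}},"required":["steps"]}

```bash
ls; mkdir -p pics; cat > h.py <<'E'
import numpy as np, cv2, json
from plant import r
from scipy.spatial.transform import Rotation as R
def snap(n,f):
    s=r.snapshot(n); cv2.imwrite(f'pics/{f}.png',cv2.cvtColor(s['pixels'],cv2.COLOR_RGB2BGR))
    np.savez(f'pics/{f}.npz',K=[s['fx'],s['fy'],s['cx'],s['cy']],T=s['cam_to_world']); return s
def ray(f,u,v):
    d=np.load(f'pics/{f}.npz'); fx,fy,cx,cy=d['K']; T=d['T']
    w=T[:3,:3]@np.array([(u-cx)/fx,(v-cy)/fy,1]); return T[:3,3],w/np.linalg.norm(w)
def atz(f,u,v,z):
    o,w=ray(f,u,v); return o+w*(z-o[2])/w[2]
def tri(*obs):
    A=np.zeros((3,3));b=np.zeros(3)
    for f,u,v in obs:
        o,w=ray(f,u,v);P=np.eye(3)-np.outer(w,w);A+=P;b+=P@o
    p=np.linalg.solve(A,b); return p,[round(float(np.linalg.norm((np.eye(3)-np.outer(w,w))@(p-o)))*1000,1) for o,w in [ray(*x) for x in obs]]
def proj(f,p):
    d=np.load(f'pics/{f}.npz'); fx,fy,cx,cy=d['K']; c=np.linalg.inv(d['T'])@np.append(p,1); return fx*c[0]/c[2]+cx,fy*c[1]/c[2]+cy
def crop(f,u0,v0,u1,v1,k,out):
    a=cv2.imread(f'pics/{f}.png')[v0:v1,u0:u1]; cv2.imwrite(f'pics/{out}.png',cv2.resize(a,None,fx=k,fy=k,interpolation=cv2.INTER_CUBIC))
E
python3 - <<'E'
from h import *
np.set_printoptions(precision=4,suppress=True)
for n in ['scene','top','wrist']:
    s=snap(n,n+'0'); print(n,s['fx'],s['cx'],s['cy'],s['cam_to_world'])
a=np.hstack([cv2.imread('pics/scene0.png'),cv2.imread('pics/top0.png')])
cv2.imwrite('pics/both.png',cv2.resize(a,(800,300)))
st=r.get_state();print({k:np.round(v,3) for k,v in st.items()}, r.tip_reach)
E
```

```text
pics
scene 485.6864084214492 248.47015503252442 188.6374485397305 [[ 0.141   0.5806 -0.8019  1.4126]
 [ 0.9898 -0.0675  0.1252 -0.1307]
 [ 0.0186 -0.8114 -0.5842  0.747 ]
 [ 0.      0.      0.      1.    ]]
top 384.91276304745486 253.8087645721534 196.50888249451535 [[ 0.0209 -0.9902  0.1383  0.4161]
 [-0.9998 -0.0211  0.     -0.0015]
 [ 0.0029 -0.1382 -0.9904  0.9994]
 [ 0.      0.      0.      1.    ]]
wrist 278.3077965725111 250.196285457109 188.87731309467048 [[ 0.3681  0.8942  0.2546  0.1625]
 [ 0.9298 -0.3535 -0.1026  0.6065]
 [-0.0017  0.2745 -0.9616  0.3846]
 [ 0.      0.      0.      1.    ]]
{'clock': np.float64(0.15), 'q': array([-1.161,  0.69 , -0.195,  1.566,  0.157,  0.903, -0.215]), 'qd': array([ 0.   , -0.003, -0.001, -0.002,  0.001,  0.002, -0.001]), 'joint_torque': array([ -0.002, -52.786,  -1.268, -15.359,  -0.052,   0.004,   0.   ]), 'tool_pos': array([0.229, 0.581, 0.255]), 'eef_rot': array([ 0.187,  0.982, -0.001, -0.   ]), 'contact_force': array([ 0.273, -0.541, -0.293]), 'moment': array([0.022, 0.023, 0.004]), 'finger_force': np.float64(0.0), 'opening': np.float64(0.998)} 0.017
```

View pics/top0.png

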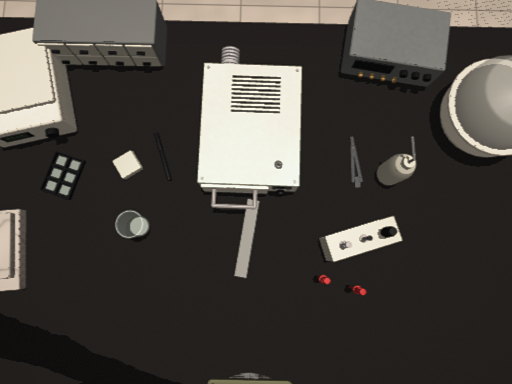

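View pics/scene0.png

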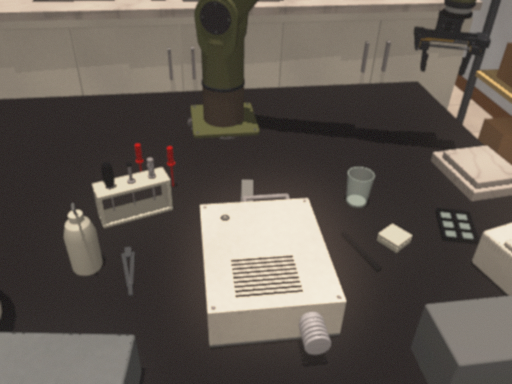

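Top view: cleaner at (250,127), hole at about (278,164), handle at (235,205). The rack is at (360,239) with the pin at (345,244), probe at (367,238) and driver at (388,232). In the scene view the pin is at (150,165). I'll enlarge these.

```bash
python3 - <<'E'
from h import *
crop('top0',195,150,315,220,5,'a1'); crop('top0',315,205,415,270,5,'a2')
crop('scene0',85,130,205,230,5,'a3'); crop('scene0',195,170,315,230,5,'a4')
A=[cv2.imread(f'pics/a{i}.png') for i in (1,2,3,4)]
c=np.zeros((350+500,1200,3),np.uint8)
c[:350,:600]=A[0]; c[:325,600:1100]=A[1]; c[350:850,:600]=A[2]; c[350:650,600:1200]=A[3]
cv2.imwrite('pics/c1.png',cv2.resize(c,(800,567),interpolation=cv2.INTER_AREA))
E
```

```text
(no output)
```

View pics/c1.png

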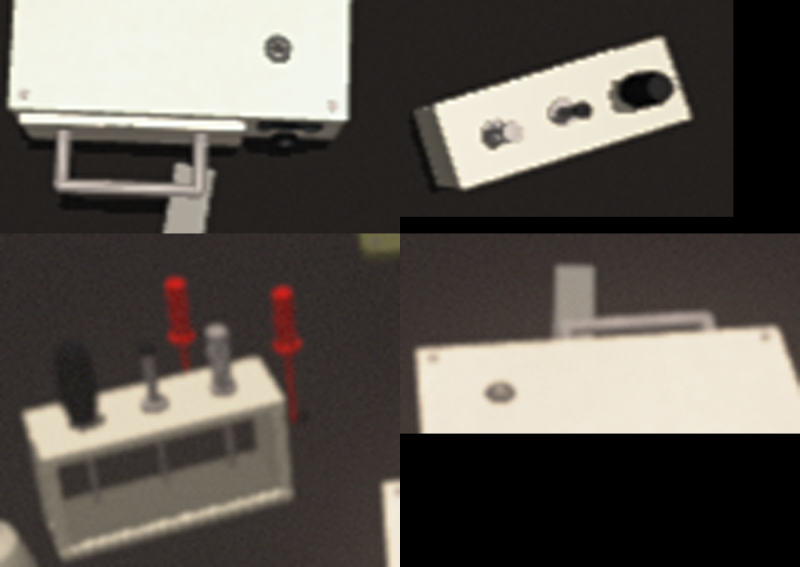

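```bash
python3 - <<'E'
from h import *
np.set_printoptions(precision=4,suppress=True)
t=lambda u,v,o:('top0',u/3.3333+o[0],v/3.3333+o[1])
s=lambda u,v,o:('scene0',u/3.3333+o[0],v/3.3333+o[1])
print('hole',tri(t(278,48,(195,150)),s(100,159,(195,170))))
print('pintop',tri(t(114,132,(315,205)),s(216,98,(85,130))))
print('collar',tri(t(90,135,(315,205)),s(222,153,(85,130))))
print('hA',tri(t(62,187,(195,150)),s(312,85,(195,170))))
print('hB',tri(t(203,190,(195,150)),s(165,94,(195,170))))
print('rackc',[atz(*t(u,v,(315,205)),.09) for u,v in [(37,105),(262,38),(292,118),(62,189)]])
# cleaner top corners
print('cl',[atz('top0',u,v,.1) for u,v in [(205,66),(301,66),(300,184.5),(198.5,182)]])
E
```

```text
hole (array([ 0.6207, -0.0572,  0.0989]), [1.5, 1.5])
pintop (array([ 0.4331, -0.2138,  0.1374]), [2.0, 2.0])
collar (array([ 0.4314, -0.2117,  0.0891]), [0.7, 0.7])
hA (array([0.521 , 0.0999, 0.0697]), [4.3, 4.3])
hB (array([ 0.5206, -0.0037,  0.0709]), [3.5, 3.5])
rackc [array([ 0.4516, -0.1735,  0.09  ]), array([ 0.5025, -0.3339,  0.09  ]), array([ 0.4463, -0.3534,  0.09  ]), array([ 0.3935, -0.1907,  0.09  ])]
cl [array([0.8652, 0.1261, 0.1   ]), array([ 0.8705, -0.1116,  0.1   ]), array([ 0.5727, -0.1104,  0.1   ]), array([0.5735, 0.1303, 0.1   ])]
```

```bash
cat >> h.py <<'E'
def plan(p,ang=None):
    s=r.get_state(); M=R.from_quat(s['eef_rot']).as_matrix(); y=M[:,1]
    a=np.degrees(np.arctan2(y[1],y[0]))
    print('t',round(float(s['clock']),2),'pos',np.round(s['tool_pos'],4),'yang',round(a,2),'tilt x,y',np.round(M[:2,2],4),'q',np.round(s['q'],2))
    print('tool-frame shift cm',np.round(M.T@(np.array(p)-s['tool_pos'])*100,3), 'turn z deg', None if ang is None else round(a-ang,2))
E
python3 - <<'E'
from h import *
plan([.48,.2,.26],17.6)
for p in [(325,280),(358,290)]: print([np.round(atz('top0',*p,z),3) for z in (0,.1)])
E
```

```text
t 0.15 pos [0.2292 0.581  0.2551] yang 68.47 tilt x,y [-0.0005 -0.0013] q [-1.16  0.69 -0.19  1.57  0.16  0.9  -0.22]
tool-frame shift cm [-37.308 -26.238  -0.451] turn z deg 50.87
[array([ 0.345, -0.187,  0.   ]), array([ 0.352, -0.169,  0.1  ])]
[array([ 0.322, -0.271,  0.   ]), array([ 0.331, -0.244,  0.1  ])]
```

Request:
{"api": "step_arm", "payload": {"steps": [[-4.6, -3.3, 0, 0, 0, 0, -0.2], [-4.6, -3.3, 0, 0, 0, 0, -0.2], [-4.6, -3.3, 0, 0, 0, 0, -0.2], [-4.6, -3.3, 0, 0, 0, 0, -0.2], [-4.6, -3.3, 0, 0, 0, 0, -0.2], [-4.6, -3.3, 0, 0, 0, 0, -0.2], [-4.6, -3.3, 0, 0, 0, 0, -0.2], [-4.6, -3.3, 0, 0, 0, 0, -0.2]]}}

```text
clock: 1.15
tool_pos: [0.4756, 0.1991, 0.2557]
eef_rot: [0.187, 0.982, 0.0, 0.0]
contact_force: [0.8, 0.2, -0.1]
opening: 0.599
finger_force: 0.0
```

Request:
{"api": "step_arm", "payload": {"steps": [[0, 0, 0, 0, 0, 10.2, -0.2], [0, 0, 0, 0, 0, 10.2, -0.2], [0, 0, 0, 0, 0, 10.2, -0.2], [0, 0, 0, 0, 0, 10.2, -0.2], [0, 0, 0, 0, 0, 10.2, -0.2], [0, 0, 0, 0, 0, 0, -0.2]]}}

```text
clock: 1.9
tool_pos: [0.4746, 0.2008, 0.2556]
eef_rot: [0.591, 0.807, -0.0, 0.0]
contact_force: [-0.7, -0.3, 0.5]
opening: 0.597
finger_force: 0.0
```

```bash
python3 - <<'E'
from h import *
plan([.52,-.1,.26],17.6)
print(r.get_state()['opening'])
E
```

```text
t 1.9 pos [0.4746 0.2008 0.2556] yang 17.59 tilt x,y [-0.0001 -0.0006] q [-0.5   0.54  0.02  1.9  -0.01  0.7  -0.17]
tool-frame shift cm [-30.047  -4.768  -0.427] turn z deg -0.01
0.5968131225185085
```

Request:
{"api": "step_arm", "payload": {"steps": [[-6.0, -1.0, 0, 0, 0, 0, -0.2], [-6.0, -1.0, 0, 0, 0, 0, -0.2], [-6.0, -1.0, 0, 0, 0, 0, -0.2], [-6.0, -1.0, 0, 0, 0, 0, -0.2], [-6.0, -0.8, 0, 0, 0, 0, -0.2], [0, 0, 0, 0, 0, 0, -0.2]]}}

```text
clock: 2.65
tool_pos: [0.5189, -0.1066, 0.2556]
eef_rot: [0.594, 0.804, -0.001, 0.001]
contact_force: [-0.9, 0.1, 0.9]
opening: 0.6
finger_force: 0.0
```

```bash
python3 - <<'E'
from h import *
s=snap('wrist','w1')
plan([.433,-.214,.2],17.6)
for p in [(.6207,-.0572,.1),(.432,-.213,.139),(.432,-.213,.09)]: print(proj('w1',p))
E
```

```text
t 2.7 pos [ 0.5188 -0.1026  0.2555] yang 17.32 tilt x,y [-0.0001 -0.0007] q [ 0.12  0.56 -0.03  1.86  0.02  0.72  0.39]
tool-frame shift cm [ -8.073 -11.507   5.561] turn z deg -0.28
(np.float64(359.47885224040186), np.float64(161.99466664588323))
(np.float64(137.09099361630928), np.float64(262.2204123075744))
(np.float64(153.54634341703735), np.float64(239.89759562581793))
```

View pics/w1.png

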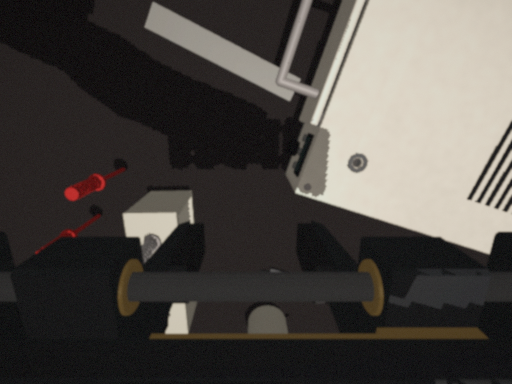

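Wrist view: the hole is at (357.5,162.5), within 2 px of the prediction. The pin's collar is at about (152,243), also as predicted. I'll go above the pin.

Request:
{"api": "step_arm", "payload": {"steps": [[-4.0, -4.8, 0, 0, 0, 0, -0.2], [-4.0, -4.8, 0, 0, 0, -0.3, -0.2], [0, -1.9, 2.7, 0, 0, 0, -0.2], [0, 0, 2.8, 0, 0, 0, -0.2], [0, 0, 0, 0, 0, 0, -0.2], [0, 0, 0, 0, 0, 0, -0.2]]}}

```text
clock: 3.45
tool_pos: [0.4344, -0.2096, 0.2014]
eef_rot: [0.588, 0.809, 0.0, 0.0]
contact_force: [-0.2, -0.5, 0.0]
opening: 0.599
finger_force: 0.0
```

```bash
python3 - <<'E'
from h import *
np.set_printoptions(precision=4,suppress=True)
s=snap('wrist','w2')
plan([.433,-.214,.12],17.6)
print(tri(('top0',278.4,164.4),('scene0',225,217.7),('w1',357.5,162.5)))
for p in [(.432,-.213,.14),(.432,-.213,.095)]: print(proj('w2',p))
st=r.get_state()['tool_pos']
for z in (.14,.095,.2): print('tcp axis',proj('w2',[st[0],st[1],z]))
crop('w2',170,180,340,300,4,'w2c')
E
```

```text
t 3.5 pos [ 0.4346 -0.2099  0.2016] yang 17.92 tilt x,y [ 0.0018 -0.0001] q [ 0.38  0.59 -0.04  2.05  0.05  0.5   0.61]
tool-frame shift cm [-0.333 -0.287  8.158] turn z deg 0.32
(array([ 0.6202, -0.0576,  0.0984]), [1.2, 2.0, 1.0])
(np.float64(247.34322494037457), np.float64(213.08577506155046))
(np.float64(247.8080155496803), np.float64(194.91543874541227))
tcp axis (np.float64(251.95316757977284), np.float64(210.35315522267246))
tcp axis (np.float64(251.60942442811285), np.float64(192.6198437318596))
tcp axis (np.float64(252.72972064000575), np.float64(250.41462914513866))
```

View pics/w2c.png

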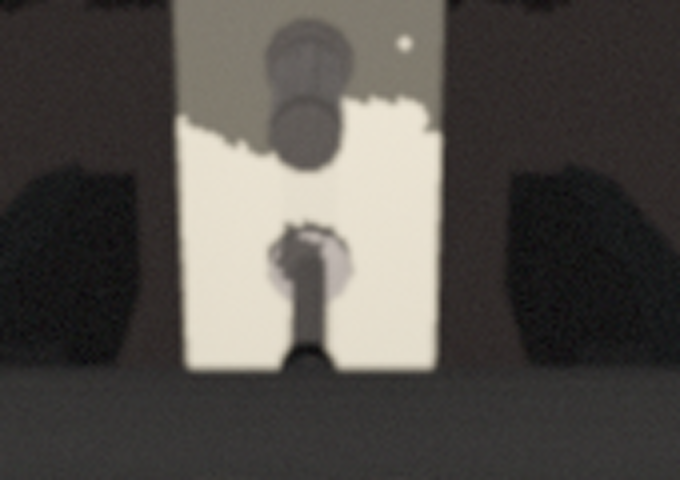

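The pin's top is at (246.5,213.2) and its collar at (247.2,195.5), which puts the pin at (0.432,-0.213). I'll centre over it, descend and grip.

Request:
{"api": "step_arm", "payload": {"steps": [[-0.23, -0.37, 0, 0, 0, 0.3, -0.2], [0, 0, 2.5, 0, 0, 0, -0.2], [0, 0, 2.5, 0, 0, 0, -0.2], [0, 0, 2.0, 0, 0, 0, -0.2], [0, 0, 1.5, 0, 0, 0, -0.2], [0, 0, 0, 0, 0, 0, -0.2], [0, 0, 0, 0, 0, 0, -0.2]]}}

```text
clock: 4.38
tool_pos: [0.431, -0.2143, 0.1164]
eef_rot: [0.592, 0.806, 0.0, 0.001]
contact_force: [-0.4, 0.4, 0.9]
opening: 0.601
finger_force: 0.0
```

Request:
{"api": "step_arm", "payload": {"force": 20, "steps": [[0, 0, 0, 0, 0, 0, 0.3], [0, 0, 0, 0, 0, 0, 0.5], [0, 0, 0, 0, 0, 0, 0.7], [0, 0, 0, 0, 0, 0, 0.9], [0, 0, 0, 0, 0, 0, 1], [0, 0, 0, 0, 0, 0, 1], [0, 0, 0, 0, 0, 0, 1]]}}

```text
clock: 5.25
tool_pos: [0.4309, -0.2141, 0.1158]
eef_rot: [0.591, 0.806, 0.0, 0.0]
contact_force: [0.8, 0.4, 1.7]
opening: 0.15
finger_force: 20.0
```

```bash
python3 - <<'E'
from h import *
plan([.432,-.213,.116],17.6)
s=r.get_state();print(s['opening'],s['finger_force'],s['contact_force'])
E
```

```text
t 5.25 pos [ 0.4309 -0.2141  0.1158] yang 17.47 tilt x,y [ 0.0007 -0.    ] q [ 0.38  0.75 -0.03  2.11  0.07  0.27  0.6 ]
tool-frame shift cm [ 0.068  0.135 -0.021] turn z deg -0.13
0.1502523143785993 19.98011888936162 [0.77405251 0.37313279 1.7073715 ]
```

Request:
{"api": "step_arm", "payload": {"steps": [[0, 0, -2, 0, 0, 0, 1], [0, 0, -3, 0, 0, 0, 1], [0, 0, -4, 0, 0, 0, 1], [0, 0, -3, 0, 0, 0, 1], [0, 0, 0, 0, 0, 0, 1]]}}

```text
clock: 5.88
tool_pos: [0.4313, -0.2145, 0.2372]
eef_rot: [0.592, 0.806, 0.0, 0.002]
contact_force: [0.4, 0.1, -1.4]
opening: 0.155
finger_force: 20.0
```

```bash
python3 - <<'E'
from h import *
plan([.620,-.0576,.236],17.6)
E
```

```text
t 5.88 pos [ 0.4313 -0.2145  0.2372] yang 17.45 tilt x,y [ 0.0033 -0.0014] q [ 0.4   0.53 -0.05  2.02  0.05  0.59  0.62]
tool-frame shift cm [ 9.31  22.709  0.163] turn z deg -0.15
```

Request:
{"api": "step_arm", "payload": {"steps": [[1.6, 3.8, 0, 0, 0, 0, 1], [1.6, 3.8, 0, 0, 0, 0, 1], [1.6, 3.8, 0, 0, 0, 0, 1], [1.6, 3.8, 0, 0, 0, 0, 1], [1.5, 3.8, 0, 0, 0, 0, 1], [1.4, 3.7, 0, 0, 0, 0, 1], [0, 0, 0, 0, 0, 0, 1], [0, 0, 0, 0, 0, 0, 1]]}}

```text
clock: 6.88
tool_pos: [0.6177, -0.0579, 0.234]
eef_rot: [0.592, 0.806, -0.001, -0.001]
contact_force: [-0.1, -0.3, -1.6]
opening: 0.15
finger_force: 20.0
```

```bash
python3 - <<'E'
from h import *
plan([.620,-.0576,.236],17.6)
snap('wrist','w3');snap('scene','s3');snap('top','t3')
p=r.get_state()['tool_pos']
for f in ('w3','s3','t3'): print(f,'hole',proj(f,[.6202,-.0576,.1]),'tip',proj(f,[p[0],p[1],p[2]-.096]),'collar',proj(f,[p[0],p[1],p[2]-.024]))
crop('w3',190,120,320,240,3,'b1');crop('s3',185,140,285,240,4,'b2')
A=cv2.imread('pics/b1.png');B=cv2.imread('pics/b2.png')
c=np.zeros((400,790,3),np.uint8);c[:360,:390]=A;c[:400,390:790]=B;cv2.imwrite('pics/c3.png',c)
E
```

```text
t 6.88 pos [ 0.6177 -0.0579  0.234 ] yang 17.45 tilt x,y [-0.0038 -0.0008] q [ 0.02  0.71 -0.01  1.61  0.01  0.83  0.32]
tool-frame shift cm [-0.039  0.226 -0.197] turn z deg -0.15
w3 hole (np.float64(254.6465983905135), np.float64(184.64889915545623)) tip (np.float64(252.3917351250861), np.float64(197.04349305972673)) collar (np.float64(252.77379760985858), np.float64(233.53028595519703))
s3 hole (np.float64(224.03937225137565), np.float64(217.1446417583521)) tip (np.float64(223.24836790335962), np.float64(201.75050278250342)) collar (np.float64(222.82027176704372), np.float64(172.7443260652252))
t3 hole (np.float64(277.9809625079005), np.float64(164.4103563125238)) tip (np.float64(279.52189279782453), np.float64(161.54597702687946)) collar (np.float64(281.88884233126333), np.float64(153.72454429333578))
```

View pics/c3.png

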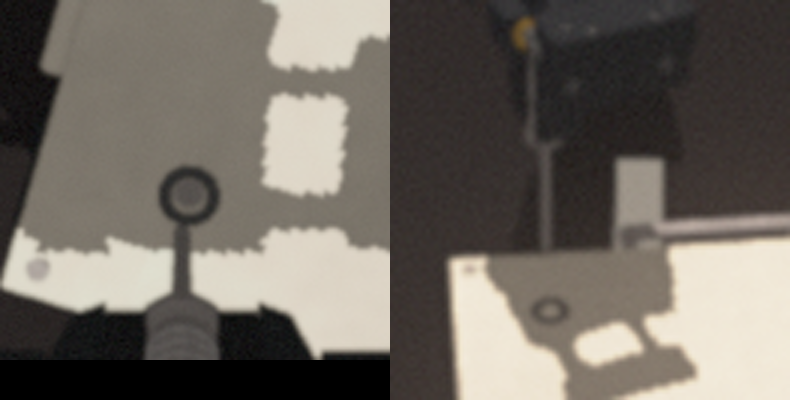

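The hole in the wrist view is at (252.7,184.7) and the pin tip at (250.3,195.3). Both are biased 2 px from prediction by the same amount, and the scene view agrees. So the tip must move 2.3 mm along tool y to sit over the hole.

Request:
{"api": "step_arm", "payload": {"steps": [[-0.04, 0.23, 0, 0, 0, 0, 1], [0, 0, 1.5, 0, 0, 0, 1], [0, 0, 1.0, 0, 0, 0, 1], [0, 0, 0.5, 0, 0, 0, 1], [0, 0, 0, 0, 0, 0, 1], [0, 0, 0, 0, 0, 0, 1]]}}

```text
clock: 7.78
tool_pos: [0.6218, -0.0569, 0.2059]
eef_rot: [0.592, 0.806, 0.0, 0.0]
contact_force: [-0.5, -0.5, -0.4]
opening: 0.152
finger_force: 20.0
```

```bash
python3 - <<'E'
from h import *
plan([.620,-.0576,.180],17.6)
snap('wrist','w4');snap('scene','s4')
p=r.get_state()['tool_pos']
for f in ('w4','s4'): print(f,'hole',proj(f,[.6202,-.0576,.1]),'tip',proj(f,[p[0],p[1],p[2]-.096]))
crop('w4',220,160,285,230,6,'b1');crop('s4',205,180,255,230,8,'b2')
A=cv2.imread('pics/b1.png');B=cv2.imread('pics/b2.png')
c=np.zeros((420,790,3),np.uint8);c[:420,:390]=A;c[:400,390:790]=B;cv2.imwrite('pics/c4.png',c)
E
```

```text
t 7.78 pos [ 0.6218 -0.0569  0.2059] yang 17.47 tilt x,y [0.0006 0.    ] q [ 0.02  0.74 -0.01  1.62  0.01  0.77  0.31]
tool-frame shift cm [-0.013 -0.193  2.594] turn z deg -0.13
w4 hole (np.float64(249.73379801594902), np.float64(192.60558272311138)) tip (np.float64(251.79770958951357), np.float64(195.8216163014807))
s4 hole (np.float64(224.03937225137565), np.float64(217.1446417583521)) tip (np.float64(224.4022688246615), np.float64(213.8524819425802))
```

View pics/c4.png

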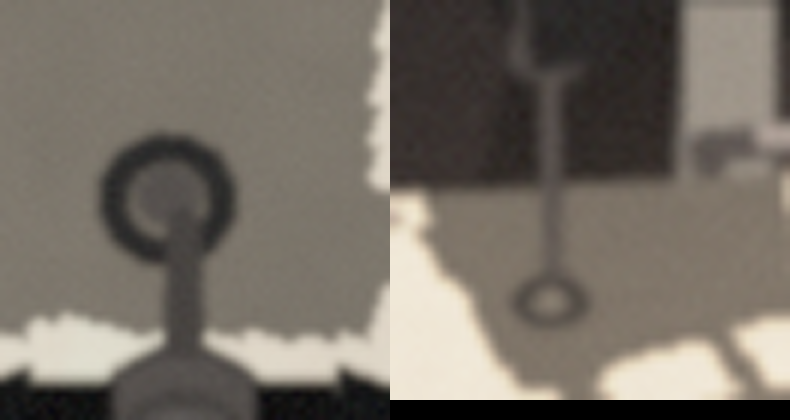

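In the wrist view the hole is at (248,193) and the tip at (250.5,195), so the tip overshot about 2 mm along tool y. I'll correct that, settle, then enter the hole.

Request:
{"api": "step_arm", "payload": {"steps": [[0, -0.2, 0, 0, 0, 0, 1], [0, 0, 0, 0, 0, 0, 1], [0, 0, 0, 0, 0, 0, 1], [0, 0, 0, 0, 0, 0, 1]]}}

```text
clock: 8.38
tool_pos: [0.6197, -0.0575, 0.2058]
eef_rot: [0.592, 0.806, 0.0, 0.0]
contact_force: [0.6, 0.1, -1.2]
opening: 0.154
finger_force: 20.0
```

```bash
python3 - <<'E'
from h import *
plan([.620,-.0576,.180],17.6)
print(r.get_state()['contact_force'])
E
```

```text
t 8.38 pos [ 0.6197 -0.0575  0.2058] yang 17.47 tilt x,y [0.0002 0.0001] q [ 0.02  0.74 -0.01  1.63  0.01  0.77  0.31]
tool-frame shift cm [-0.024  0.025  2.575] turn z deg -0.13
[ 0.57170913  0.11557811 -1.1752375 ]
```

Request:
{"api": "step_arm", "payload": {"steps": [[0, 0, 0.4, 0, 0, 0, 1], [0, 0, 0.4, 0, 0, 0, 1], [0, 0, 0.2, 0, 0, 0, 1], [0, 0, 0.1, 0, 0, 0, 1], [0, 0, 0, 0, 0, 0, 1]]}}

```text
clock: 9.0
tool_pos: [0.6196, -0.0575, 0.1946]
eef_rot: [0.592, 0.806, -0.0, -0.0]
contact_force: [0.2, 0.3, -0.3]
opening: 0.149
finger_force: 20.0
```

Request:
{"api": "step_arm", "payload": {"steps": [[0, 0, 0.1, 0, 0, 0, 1], [0, 0, 0.1, 0, 0, 0, 1], [0, 0, 0, 0, 0, 0, 1]]}}

```text
clock: 9.38
tool_pos: [0.6196, -0.0575, 0.1926]
eef_rot: [0.592, 0.806, -0.0, -0.0]
contact_force: [0.1, -0.3, -0.9]
opening: 0.152
finger_force: 20.0
```

Request:
{"api": "step_arm", "payload": {"steps": [[0, 0, 0.1, 0, 0, 0, 1], [0, 0, 0.1, 0, 0, 0, 1], [0, 0, 0, 0, 0, 0, 1]]}}

```text
clock: 9.75
tool_pos: [0.6196, -0.0575, 0.1906]
eef_rot: [0.592, 0.806, -0.0, -0.0]
contact_force: [-0.7, -0.3, -1.3]
opening: 0.147
finger_force: 20.0
```

Request:
{"api": "step_arm", "payload": {"steps": [[0, 0, 0.2, 0, 0, 0, 1], [0, 0, 0.2, 0, 0, 0, 1], [0, 0, 0.2, 0, 0, 0, 1], [0, 0, 0.2, 0, 0, 0, 1], [0, 0, 0.2, 0, 0, 0, 1], [0, 0, 0.2, 0, 0, 0, 1], [0, 0, 0, 0, 0, 0, 1]]}}

```text
clock: 10.62
tool_pos: [0.6195, -0.0574, 0.1785]
eef_rot: [0.592, 0.806, -0.0, -0.0]
contact_force: [-1.1, -0.2, -0.7]
opening: 0.145
finger_force: 20.0
```

Request:
{"api": "step_arm", "payload": {"steps": [[0, 0, 0.15, 0, 0, 0, 1], [0, 0, 0.15, 0, 0, 0, 1], [0, 0, 0.15, 0, 0, 0, 1], [0, 0, 0, 0, 0, 0, 1]]}}

```text
clock: 11.12
tool_pos: [0.6195, -0.0574, 0.174]
eef_rot: [0.592, 0.806, -0.0, -0.0]
contact_force: [0.1, 0.3, -0.8]
opening: 0.152
finger_force: 20.0
```

Request:
{"api": "step_arm", "payload": {"steps": [[0, 0, 0.15, 0, 0, 0, 1], [0, 0, 0.15, 0, 0, 0, 1], [0, 0, 0, 0, 0, 0, 1]]}}

```text
clock: 11.5
tool_pos: [0.6195, -0.0575, 0.1711]
eef_rot: [0.592, 0.806, -0.0, -0.0]
contact_force: [-0.6, 0.4, -0.1]
opening: 0.149
finger_force: 20.0
```

Request:
{"api": "step_arm", "payload": {"steps": [[0, 0, 0.1, 0, 0, 0, 1], [0, 0, 0.1, 0, 0, 0, 1], [0, 0, 0, 0, 0, 0, 1]]}}

```text
clock: 11.88
tool_pos: [0.6196, -0.0574, 0.1691]
eef_rot: [0.592, 0.806, -0.0, -0.0]
contact_force: [-0.2, -0.4, -0.5]
opening: 0.149
finger_force: 20.0
```

Request:
{"api": "step_arm", "payload": {"steps": [[0, 0, 0.1, 0, 0, 0, 1], [0, 0, 0.1, 0, 0, 0, 1], [0, 0, 0, 0, 0, 0, 1]]}}

```text
clock: 12.25
tool_pos: [0.62, -0.0575, 0.1679]
eef_rot: [0.592, 0.806, 0.0, 0.0]
contact_force: [-0.1, -0.7, 5.3]
opening: 0.15
finger_force: 20.0
```

Request:
{"api": "step_arm", "payload": {"steps": [[0, 0, 0.1, 0, 0, 0, 1], [0, 0, 0.1, 0, 0, 0, 1], [0, 0, 0, 0, 0, 0, 1]]}}

```text
clock: 12.62
tool_pos: [0.6202, -0.0576, 0.1663]
eef_rot: [0.592, 0.806, 0.0, 0.001]
contact_force: [-1.3, -0.3, 7.5]
opening: 0.152
finger_force: 20.0
```

Request:
{"api": "step_arm", "payload": {"steps": [[0, 0, 0.1, 0, 0, 0, 1], [0, 0, 0, 0, 0, 0, 1], [0, 0, 0, 0, 0, 0, 1]]}}

```text
clock: 13.0
tool_pos: [0.6202, -0.0576, 0.1654]
eef_rot: [0.592, 0.806, 0.0, 0.001]
contact_force: [-1.7, -0.1, 8.8]
opening: 0.151
finger_force: 20.0
```

Request:
{"api": "step_arm", "payload": {"steps": [[0, 0, 0.1, 0, 0, 0, 1], [0, 0, 0, 0, 0, 0, 1], [0, 0, 0, 0, 0, 0, 1]]}}

```text
clock: 13.38
tool_pos: [0.6203, -0.0576, 0.1645]
eef_rot: [0.592, 0.806, 0.0, 0.001]
contact_force: [-1.2, -0.2, 8.6]
opening: 0.146
finger_force: 20.0
```

Request:
{"api": "step_arm", "payload": {"steps": [[0, 0, 0.1, 0, 0, 0, 1], [0, 0, 0, 0, 0, 0, 1], [0, 0, 0, 0, 0, 0, 1]]}}

```text
clock: 13.75
tool_pos: [0.6203, -0.0577, 0.1636]
eef_rot: [0.592, 0.806, 0.0, 0.001]
contact_force: [-0.4, 0.4, 8.7]
opening: 0.147
finger_force: 20.0
```

```bash
python3 - <<'E'
from h import *
snap('top','t5');print(r.get_state()['contact_force'])
a=cv2.imread('pics/t3.png')[190:240,205:262].astype(int);b=cv2.imread('pics/t5.png')[190:240,205:262].astype(int)
print(abs(a-b).mean(), abs(a-b).max())
E
```

```text
[-0.41767243  0.490581    9.58439972]
30.843859649122805 198
```

```bash
python3 - <<'E'
from h import *
snap('scene','s5')
crop('t5',195,140,315,230,3,'b1');crop('s5',195,150,315,230,3,'b2')
cv2.imwrite('pics/c5.png',np.hstack([cv2.imread('pics/b1.png')[:240],cv2.imread('pics/b2.png')[:240]]))
E
```

```text
(no output)
```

View pics/c5.png

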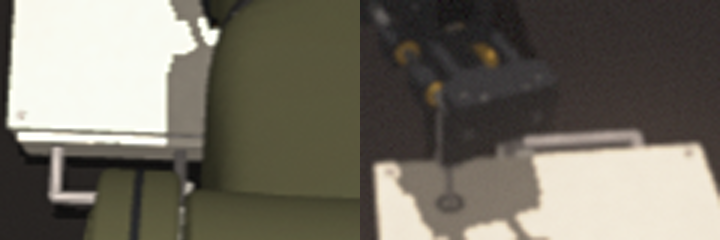

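Both views show the handle still at its old place (top bar row about 206), so the drawer is still locked. I'll press on.

Request:
{"api": "step_arm", "payload": {"steps": [[0, 0, 0.1, 0, 0, 0, 1], [0, 0, 0, 0, 0, 0, 1], [0, 0, 0, 0, 0, 0, 1]]}}

```text
clock: 14.22
tool_pos: [0.6202, -0.0578, 0.1621]
eef_rot: [0.592, 0.806, 0.0, 0.001]
contact_force: [-0.3, 0.1, 5.4]
opening: 0.152
finger_force: 20.0
```

```bash
cat > d.py <<'E'
from h import *
snap('top','tn');s=r.get_state();print(s['clock'],s['tool_pos'],s['contact_force'])
a=cv2.imread('pics/t5.png')[190:220,208:224].astype(int);b=cv2.imread('pics/tn.png')[190:220,208:224].astype(int)
print(abs(a-b).mean(), abs(a-b).max())
E
python3 d.py
```

```text
14.275 [ 0.62016173 -0.0578333   0.16205899] [ 0.41266052 -0.29011103  5.67376967]
69.08958333333334 241
```

The catch gave: the force dropped and the drawer region of the image changed. I'll hold a moment, then withdraw.

Request:
{"api": "step_arm", "payload": {"steps": [[0, 0, 0, 0, 0, 0, 1], [0, 0, 0, 0, 0, 0, 1], [0, 0, 0, 0, 0, 0, 1]]}}

```text
clock: 14.65
tool_pos: [0.6202, -0.0578, 0.162]
eef_rot: [0.592, 0.806, 0.0, 0.001]
contact_force: [-2.1, -0.5, 5.4]
opening: 0.152
finger_force: 20.0
```

```bash
python3 - <<'E'
from h import *
snap('top','t6')
# bar row in column 209-213 band
for f in ('t5','t6'):
    g=cv2.imread(f'pics/{f}.png',0)[185:240,216:222].mean(1); print(f,np.round(g).astype(int))
E
```

```text
t5 [253 254 169 101 100 103 101  40  23  24  28  38  36  36  35  35  34  31
  58 160 211 166 114  46  22  18  17  19  36  36  37  36  36  36  36  36
  36  36  36  36  36  37  37  38  39  40  40  40  40  42  44  43  44  46
  47]
t6 [196 194  86  40  49 100 117 250 236 246 251 253 128  95  99  88  32  16
  20  36  36  36  36  36  36  36  33  43 108 169 206 152  63  19  16  16
  19  36  37  36  36  36  37  38  38  40  39  40  39  40  41  42  44  45
  47]
```

Request:
{"api": "step_arm", "payload": {"steps": [[0, 0, -0.5, 0, 0, 0, 1], [0, 0, -1, 0, 0, 0, 1], [0, 0, -1, 0, 0, 0, 1], [0, 0, -1, 0, 0, 0, 1], [0, 0, -1, 0, 0, 0, 1], [0, 0, -1.5, 0, 0, 0, 1], [0, 0, -2, 0, 0, 0, 1], [0, 0, 0, 0, 0, 0, 1]]}}

```text
clock: 15.7
tool_pos: [0.6208, -0.0576, 0.2432]
eef_rot: [0.592, 0.806, 0.001, 0.002]
contact_force: [0.0, -1.1, 0.6]
opening: 0.149
finger_force: 20.0
```

```bash
python3 - <<'E'
from h import *
snap('wrist','w7');snap('scene','s7')
plan([.4309,-.2141,.24],17.47)
p=r.get_state()['tool_pos']
for f in ('w7','s7'): print(f,'hole',proj(f,[.6202,-.0576,.1]),'tip',proj(f,[p[0],p[1],p[2]-.096]),'collar',proj(f,[p[0],p[1],p[2]-.024]))
crop('w7',190,120,320,240,3,'b1');crop('s7',185,140,285,240,4,'b2')
c=np.zeros((400,790,3),np.uint8);c[:360,:390]=cv2.imread('pics/b1.png');c[:400,390:790]=cv2.imread('pics/b2.png');cv2.imwrite('pics/c7.png',c)
E
```

```text
t 15.8 pos [ 0.6194 -0.0574  0.2411] yang 17.47 tilt x,y [-0.0002  0.0001] q [ 0.02  0.7  -0.01  1.6   0.01  0.85  0.32]
tool-frame shift cm [ -9.283 -22.687   0.116] turn z deg 0.0
w7 hole (np.float64(250.44856163658056), np.float64(181.47869405749486)) tip (np.float64(249.85857755138778), np.float64(194.2480957966669)) collar (np.float64(250.10760803096602), np.float64(229.18677070128626))
s7 hole (np.float64(224.03937225137565), np.float64(217.1446417583521)) tip (np.float64(223.84529313693804), np.float64(199.80705166023785)) collar (np.float64(223.44151469836208), np.float64(170.58123605766914))
```

View pics/c7.png

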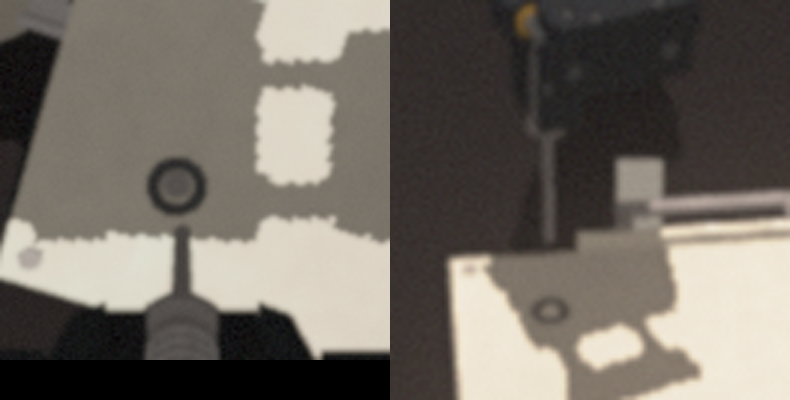

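The drawer has sprung out by about 23 mm (bar row 205 to 215). The pin still hangs straight and unslipped, with its tip at (250.5,196). I'll take it back to the rack.

Request:
{"api": "step_arm", "payload": {"steps": [[-1.6, -3.8, 0, 0, 0, 0, 1], [-1.6, -3.8, 0, 0, 0, 0, 1], [-1.6, -3.8, 0, 0, 0, 0, 1], [-1.6, -3.8, 0, 0, 0, 0, 1], [-1.5, -3.8, 0, 0, 0, 0, 1], [-1.4, -3.7, 0, 0, 0, 0, 1], [0, 0, 0, 0, 0, 0, 1], [0, 0, 0, 0, 0, 0, 1]]}}

```text
clock: 16.8
tool_pos: [0.4314, -0.2139, 0.2409]
eef_rot: [0.591, 0.806, 0.0, -0.0]
contact_force: [0.2, 0.1, -1.3]
opening: 0.15
finger_force: 20.0
```

Request:
{"api": "step_arm", "payload": {"steps": [[0, 0, 0, 0, 0, 0, 1], [0, 0, 0, 0, 0, 0, 1]]}}

```text
clock: 17.05
tool_pos: [0.4317, -0.2136, 0.241]
eef_rot: [0.591, 0.807, 0.0, 0.0]
contact_force: [-0.9, -0.1, -0.1]
opening: 0.15
finger_force: 20.0
```

```bash
python3 - <<'E'
from h import *
plan([.4309,-.2141,.1958],17.47)
E
```

```text
t 17.05 pos [ 0.4317 -0.2136  0.241 ] yang 17.57 tilt x,y [0.0003 0.0004] q [ 0.39  0.53 -0.05  2.01  0.04  0.61  0.63]
tool-frame shift cm [-0.023 -0.097  4.524] turn z deg 0.1
```

Request:
{"api": "step_arm", "payload": {"steps": [[-0.02, -0.06, 1.5, 0, 0, 0, 1], [0, 0, 1.5, 0, 0, 0, 1], [0, 0, 1.0, 0, 0, 0, 1], [0, 0, 0.5, 0, 0, 0, 1], [0, 0, 0, 0, 0, 0, 1], [0, 0, 0.3, 0, 0, 0, 1], [0, 0, 0.3, 0, 0, 0, 1], [0, 0, 0, 0, 0, 0, 1]]}}

```text
clock: 18.05
tool_pos: [0.4304, -0.2147, 0.1901]
eef_rot: [0.592, 0.806, 0.0, -0.0]
contact_force: [0.0, -0.6, -0.5]
opening: 0.151
finger_force: 20.0
```

Request:
{"api": "step_arm", "payload": {"steps": [[0, 0, 0.2, 0, 0, 0, 1], [0, 0, 0.2, 0, 0, 0, 1], [0, 0, 0.2, 0, 0, 0, 1], [0, 0, 0, 0, 0, 0, 1]]}}

```text
clock: 18.55
tool_pos: [0.4304, -0.2147, 0.184]
eef_rot: [0.592, 0.806, -0.0, -0.0]
contact_force: [-0.4, 0.4, -0.8]
opening: 0.147
finger_force: 20.0
```

Request:
{"api": "step_arm", "payload": {"steps": [[0.03, 0.04, 0.3, 0, 0, 0, 1], [0, 0, 0.7, 0, 0, 0, 1], [0, 0, 1.2, 0, 0, 0, 1], [0, 0, 1.5, 0, 0, 0, 1], [0, 0, 1.5, 0, 0, 0, 1], [0, 0, 0.8, 0, 0, 0, 1], [0, 0, 0.3, 0, 0, 0, 1], [0, 0, 0, 0, 0, 0, 1]]}}

```text
clock: 19.55
tool_pos: [0.4308, -0.2143, 0.1211]
eef_rot: [0.592, 0.806, 0.0, -0.0]
contact_force: [-0.5, -0.0, -0.8]
opening: 0.152
finger_force: 20.0
```

Request:
{"api": "step_arm", "payload": {"steps": [[0, 0, 0.1, 0, 0, 0, 1], [0, 0, 0, 0, 0, 0, 1]]}}

```text
clock: 19.8
tool_pos: [0.431, -0.2143, 0.1205]
eef_rot: [0.592, 0.806, 0.0, 0.0]
contact_force: [0.7, -1.0, -1.5]
opening: 0.152
finger_force: 20.0
```

Request:
{"api": "step_arm", "payload": {"steps": [[0, 0, 0.1, 0, 0, 0, 1], [0, 0, 0, 0, 0, 0, 1]]}}

```text
clock: 20.05
tool_pos: [0.4308, -0.2143, 0.1192]
eef_rot: [0.592, 0.806, 0.0, 0.0]
contact_force: [0.1, -0.0, -0.9]
opening: 0.153
finger_force: 20.0
```

Request:
{"api": "step_arm", "payload": {"steps": [[0, 0, 0.1, 0, 0, 0, 1], [0, 0, 0.1, 0, 0, 0, 1], [0, 0, 0, 0, 0, 0, 1]]}}

```text
clock: 20.42
tool_pos: [0.4307, -0.2143, 0.1171]
eef_rot: [0.592, 0.806, -0.0, -0.0]
contact_force: [-1.0, 0.4, -1.5]
opening: 0.152
finger_force: 20.0
```

Request:
{"api": "step_arm", "payload": {"steps": [[0, 0, 0.1, 0, 0, 0, 1], [0, 0, 0, 0, 0, 0, 1], [0, 0, 0, 0, 0, 0, 1]]}}

```text
clock: 20.8
tool_pos: [0.4308, -0.2143, 0.1162]
eef_rot: [0.592, 0.806, 0.0, 0.0]
contact_force: [0.2, -0.6, -0.9]
opening: 0.147
finger_force: 20.0
```

Request:
{"api": "step_arm", "payload": {"steps": [[0, 0, 0, 0, 0, 0, 0.6], [0, 0, 0, 0, 0, 0, 0.4], [0, 0, 0, 0, 0, 0, 0.1], [0, 0, 0, 0, 0, 0, -0.2], [0, 0, 0, 0, 0, 0, -0.2], [0, 0, 0, 0, 0, 0, -0.2]]}}

```text
clock: 21.55
tool_pos: [0.4308, -0.2143, 0.1162]
eef_rot: [0.592, 0.806, 0.0, 0.0]
contact_force: [0.8, -0.0, -0.8]
opening: 0.6
finger_force: 0.0
```

Request:
{"api": "step_arm", "payload": {"steps": [[0, 0, -2, 0, 0, 0, -0.2], [0, 0, -3, 0, 0, 0, -0.2], [0, 0, -4, 0, 0, 0, -0.2], [0, 0, -3, 0, 0, 0, -0.2], [0, 0, 0, 0, 0, 0, -0.2]]}}

```text
clock: 22.18
tool_pos: [0.4319, -0.2148, 0.238]
eef_rot: [0.592, 0.806, 0.001, 0.002]
contact_force: [1.0, 0.3, -1.1]
opening: 0.6
finger_force: 0.0
```

```bash
python3 - <<'E'
from h import *
snap('top','t8');snap('scene','s8');snap('wrist','w8')
for f in ['t8']:
    i=cv2.imread(f'pics/{f}.png',0)
    for c in (216,222,230,240,246): g=i[205:225,c:c+4].mean(1); w=np.clip(g-70,0,None); print(c,205+(w*np.arange(20)).sum()/w.sum())
crop('t8',195,170,275,230,4,'b1');crop('s8',85,130,185,230,4,'b2')
c=np.zeros((400,800,3),np.uint8);c[:240,:320]=cv2.imread('pics/b1.png');c[:400,400:800]=cv2.imread('pics/b2.png')
c[240:400,:360]=cv2.resize(cv2.imread('pics/w8.png')[160:240,160:340],(360,160));cv2.imwrite('pics/c8.png',c)
plan([.5,.048,.26],0)
E
```

```text
216 214.72870140612076
222 214.93146160198182
230 215.2194744976816
240 215.54691259021652
246 214.73448568999717
t 22.32 pos [ 0.4302 -0.214   0.2353] yang 17.48 tilt x,y [-0.0016  0.0007] q [ 0.4   0.54 -0.05  2.02  0.04  0.59  0.62]
tool-frame shift cm [22.898 14.528 -2.46 ] turn z deg 17.48
```

View pics/c8.png

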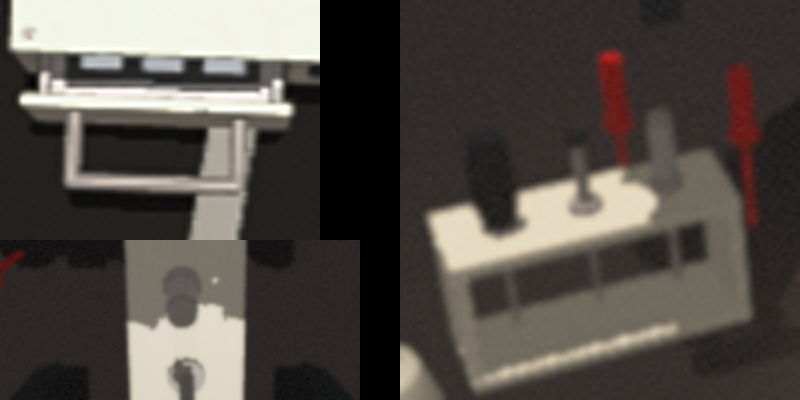

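The pin is seated in its own hole, with its collar on the plate beside the probe and driver. The drawer is about 24 mm out, its bar running in the top view from about (212.5,215) to (255,216). Now the handle.

```bash
python3 - <<'E'
from h import *
np.set_printoptions(precision=4,suppress=True)
for u,v in [(218,214.8),(242,215.6),(233.5,215.3)]: print(atz('t8',u,v,.072))
p=atz('t8',233.5,215.3,.072); u,v=proj('s8',p); print(u,v)
i=cv2.imread('pics/s8.png',0)
for c in range(255,285,6): print(c,i[180:205,c:c+3].mean(1).astype(int))
print([proj('s8',p+np.array([0,dy,0])) for dy in (-.03,.03)])
plan([p[0],p[1],.26],0)
E
```

```text
[0.4991 0.084  0.072 ]
[0.4984 0.026  0.072 ]
[0.4986 0.0466 0.072 ]
262.8442173132351 190.80983552094202
255 [ 56  54  56  56  57  57  55  59  78 121 157 155 125  92  70  90 159 213
 214 177 164 200 223 228 230]
261 [ 55  56  56  57  58  57  58  61  95 142 167 152 116  82  73 122 192 216
 191 154 172 214 228 230 229]
267 [ 56  57  56  58  58  59  57  67 107 149 158 137 104  74  78 143 211 219
 181 157 189 221 229 231 230]
273 [ 57  56  57  58  57  57  59  80 124 158 154 124  91  72  96 162 211 208
 169 167 206 226 230 230 231]
279 [ 57  55  56  58  56  58  63  98 146 165 146 112  79  73 130 197 215 184
 154 178 219 230 231 231 230]
[(np.float64(250.30314191906768), np.float64(191.67502185470963)), (np.float64(275.3035874089373), np.float64(189.9502858894034))]
t 22.32 pos [ 0.4302 -0.214   0.2353] yang 17.48 tilt x,y [-0.0016  0.0007] q [ 0.4   0.54 -0.05  2.02  0.04  0.59  0.62]
tool-frame shift cm [22.803 14.356 -2.459] turn z deg 17.48
```

Request:
{"api": "step_arm", "payload": {"steps": [[4.56, 2.87, 0, 0, 0, 0, 0.32], [4.56, 2.87, 0, 0, 0, 0, 0.32], [4.56, 2.87, 0, 0, 0, 0, 0.32], [4.56, 2.87, 0, 0, 0, 0, 0.32], [4.56, 2.87, 0, 0, 0, 0, 0.32], [0, 0, 0, 0, 0, 9, 0.32], [0, 0, 0, 0, 0, 9, 0.32], [0, 0, 0, 0, 0, 0, 0.32]]}}

```text
clock: 23.32
tool_pos: [0.4984, 0.0464, 0.2349]
eef_rot: [0.71, 0.705, -0.001, -0.001]
contact_force: [0.1, 0.1, 0.8]
opening: 0.34
finger_force: 0.0
```

Request:
{"api": "step_arm", "payload": {"steps": [[0, 0, 0, 0, 0, 0, 0.32], [0, 0, 0, 0, 0, 0, 0.32]]}}

```text
clock: 23.58
tool_pos: [0.499, 0.046, 0.2359]
eef_rot: [0.71, 0.704, -0.0, -0.0]
contact_force: [0.4, 0.2, 0.8]
opening: 0.345
finger_force: 0.0
```

```bash
python3 - <<'E'
from h import *
plan([.4985,.047,.070],-0.5)
snap('wrist','w9')
i=cv2.imread('pics/w9.png',0)
p=[.4985,.047,.072]; u,v=proj('w9',p); print(u,v)
for dv in (-25,-20,-15): 
    V=int(v)+dv; print(V,int(u)-20,i[V:V+3,int(u)-20:int(u)+21].mean(0).astype(int))
E
```

```text
t 23.57 pos [0.499  0.046  0.2359] yang -0.47 tilt x,y [-0.0006  0.0001] q [-0.25  0.56  0.1   1.96 -0.09  0.62 -0.09]
tool-frame shift cm [ 0.096 -0.046 16.594] turn z deg 0.03
250.96342013455194 175.82212719675567
150 230 [22 18 13 17 15 20 18 19 20 18 19 17 19 26 51 70 77 79 83 81 81 78 74 59
 36 22 19 18 19 19 18 19 17 17 18 17 20 20 26 34 37]
155 230 [17 15 20 21 15 14 16 17 16 17 16 18 19 29 52 69 77 79 82 80 80 77 73 60
 38 20 19 17 20 17 18 17 17 19 17 15 18 18 28 36 35]
160 230 [18 19 17 20 20 19 20 19 18 18 17 18 20 28 51 69 76 80 81 81 80 77 74 61
 37 19 17 19 19 19 18 19 18 18 18 19 20 21 25 33 39]
```

Request:
{"api": "step_arm", "payload": {"steps": [[0, 0, 3, 0, 0, 0, 0.32], [0, 0, 4, 0, 0, 0, 0.32], [0, 0, 3.5, 0, 0, 0, 0.32], [0, 0, 2.5, 0, 0, 0, 0.32], [0, 0, 0, 0, 0, 0, 0.32]]}}

```text
clock: 24.25
tool_pos: [0.4982, 0.0461, 0.1049]
eef_rot: [0.71, 0.704, -0.001, -0.001]
contact_force: [0.1, 0.3, 1.2]
opening: 0.341
finger_force: 0.0
```

Request:
{"api": "step_arm", "payload": {"steps": [[0, 0, 1, 0, 0, 0, 0.32], [0, 0, 1, 0, 0, 0, 0.32], [0, 0, 1, 0, 0, 0, 0.32], [0, 0, 0.5, 0, 0, 0, 0.32], [0, 0, 0, 0, 0, 0, 0.32]]}}

```text
clock: 24.88
tool_pos: [0.499, 0.0463, 0.0709]
eef_rot: [0.71, 0.704, -0.0, -0.0]
contact_force: [0.7, -0.6, -0.1]
opening: 0.34
finger_force: 0.0
```

Request:
{"api": "step_arm", "payload": {"force": 15, "steps": [[0, 0, 0, 0, 0, 0, 0.45], [0, 0, 0, 0, 0, 0, 0.55], [0, 0, 0, 0, 0, 0, 0.65], [0, 0, 0, 0, 0, 0, 0.75], [0, 0, 0, 0, 0, 0, 0.85], [0, 0, 0, 0, 0, 0, 1], [0, 0, 0, 0, 0, 0, 1]]}}

```text
clock: 25.75
tool_pos: [0.4992, 0.0463, 0.0713]
eef_rot: [0.71, 0.704, 0.0, -0.0]
contact_force: [-1.4, -0.5, 1.6]
opening: 0.098
finger_force: 14.8
```

Request:
{"api": "step_arm", "payload": {"steps": [[0, -0.4, 0, 0, 0, 0, 1], [0, -0.8, 0, 0, 0, 0, 1], [0, -0.9, 0, 0, 0, 0, 1], [0, -0.9, 0, 0, 0, 0, 1], [0, -0.9, 0, 0, 0, 0, 1], [0, -0.7, 0, 0, 0, 0, 1], [0, -0.4, 0, 0, 0, 0, 1], [0, 0, 0, 0, 0, 0, 1]]}}

```text
clock: 26.75
tool_pos: [0.448, 0.047, 0.0712]
eef_rot: [0.71, 0.704, -0.001, -0.001]
contact_force: [-0.7, 2.2, 1.4]
opening: 0.102
finger_force: 14.7
```

Request:
{"api": "step_arm", "payload": {"steps": [[0, -0.3, 0, 0, 0, 0, 1], [0, -0.3, 0, 0, 0, 0, 1], [0, -0.2, 0, 0, 0, 0, 1], [0, 0, 0, 0, 0, 0, 1]]}}

```text
clock: 27.25
tool_pos: [0.4408, 0.0471, 0.0712]
eef_rot: [0.71, 0.704, -0.0, -0.0]
contact_force: [0.3, 3.3, 0.2]
opening: 0.099
finger_force: 14.8
```

Request:
{"api": "step_arm", "payload": {"steps": [[0, -0.2, 0, 0, 0, 0, 1], [0, -0.2, 0, 0, 0, 0, 1], [0, 0, 0, 0, 0, 0, 1]]}}

```text
clock: 27.62
tool_pos: [0.4369, 0.0472, 0.0712]
eef_rot: [0.71, 0.704, -0.0, -0.0]
contact_force: [-0.2, 5.0, 0.6]
opening: 0.1
finger_force: 14.8
```

Request:
{"api": "step_arm", "payload": {"steps": [[0.1, -0.1, 0, 0, 0, 0, 1], [0, -0.1, 0, 0, 0, 0, 1], [0, 0, 0, 0, 0, 0, 1]]}}

```text
clock: 28.0
tool_pos: [0.4363, 0.0473, 0.0712]
eef_rot: [0.711, 0.703, 0.001, 0.001]
contact_force: [3.4, 0.8, -1.8]
opening: 0.105
finger_force: 14.9
```

Request:
{"api": "step_arm", "payload": {"steps": [[0, -0.1, 0, 0, 0, 0, 1], [0, -0.1, 0, 0, 0, 0, 1], [0, 0, 0, 0, 0, 0, 1]]}}

```text
clock: 28.38
tool_pos: [0.4362, 0.0473, 0.0713]
eef_rot: [0.711, 0.703, 0.002, 0.002]
contact_force: [6.6, -0.1, -3.0]
opening: 0.1
finger_force: 15.1
```

The drawer is at its stop: the force rises and nothing moves. I'll relax, release and rise.

Request:
{"api": "step_arm", "payload": {"steps": [[0, 0.15, 0, 0, 0, 0, 1], [0, 0.1, 0, 0, 0, 0, 1], [0, 0, 0, 0, 0, 0, 1], [0, 0, 0, 0, 0, 0, 0.75], [0, 0, 0, 0, 0, 0, 0.6], [0, 0, 0, 0, 0, 0, 0.45], [0, 0, 0, 0, 0, 0, 0.32], [0, 0, 0, 0, 0, 0, 0.32]]}}

```text
clock: 29.38
tool_pos: [0.4353, 0.048, 0.0712]
eef_rot: [0.71, 0.704, -0.0, -0.0]
contact_force: [0.9, 1.2, 0.2]
opening: 0.341
finger_force: 0.0
```

Request:
{"api": "step_arm", "payload": {"steps": [[0, 0, -1, 0, 0, 0, 0.32], [0, 0, -2, 0, 0, 0, 0.32], [0, 0, -4, 0, 0, 0, 0.32], [0, 0, -5, 0, 0, 0, 0.32], [0, 0, -5, 0, 0, 0, 0.32], [0, 0, -3, 0, 0, 0, 0.32], [0, 0, 0, 0, 0, 0, 0.32], [0, 0, 0, 0, 0, 0, 0.32]]}}

```text
clock: 30.38
tool_pos: [0.435, 0.0478, 0.2708]
eef_rot: [0.71, 0.704, -0.0, -0.0]
contact_force: [-0.7, -0.2, 0.4]
opening: 0.334
finger_force: 0.0
```

```bash
python3 - <<'E'
from h import *
np.set_printoptions(precision=4,suppress=True)
plan([.4362,.0473,.2],0)
snap('wrist','w10')
i=cv2.imread('pics/w10.png',0)
u,v=proj('w10',[.4362,.0473,.072]); print(u,v)
for dv in (-25,-15):
    V=int(v)+dv; print(int(u)-20,i[V:V+3,int(u)-20:int(u)+21].mean(0).astype(int))
snap('scene','s10')
a=cv2.imread('pics/s8.png').astype(int);b=cv2.imread('pics/s10.png').astype(int)
for n,(x0,y0,x1,y1) in dict(rack=(85,135,180,225),beaker=(340,160,380,210),hole=(210,205,240,230)).items(): print(n,abs(a-b)[y0:y1,x0:x1].mean())
E
```

```text
t 30.38 pos [0.435  0.0478 0.2708] yang -0.52 tilt x,y [-0.0012 -0.    ] q [-0.31  0.43  0.14  2.09 -0.1   0.62 -0.11]
tool-frame shift cm [-0.052  0.132  7.081] turn z deg -0.52
252.52079297029826 170.3510064841585
232 [20 20 16 18 14 18 16 17 19 19 19 16 18 21 22 41 64 76 80 83 85 82 77 70
 50 29 18 17 22 19 18 14 17 30 34 39 38 37 38 37 39]
232 [22 17 18 18 20 17 19 16 20 21 15 19 18 17 26 42 65 76 80 83 83 80 77 69
 50 29 20 18 18 17 17 21 22 30 37 37 39 36 38 36 37]
rack 7.2835867446393765
beaker 1.7495
hole 0.6595555555555556
```

```bash
python3 - <<'E'
from h import *
snap('top','t10')
for f,x,lo in (('s8',.4992,180),('s10',.4362,150),('t8',.4992,0),('t10',.4362,0)):
    i=cv2.imread(f'pics/{f}.png',0)
    for y in (.08,.065,.047,.02):
        u,v=proj(f,[x,y,.072]); U=int(round(u));V=int(round(v)); g=i[V-6:V+7,U-1:U+2].mean(1); print(f,y,round(u,1),round(v,2),V-6,g.astype(int))
E
```

```text
s8 0.08 276.8 189.99 184 [ 59  58  61  89 135 164 152 118  84  74 114 181 212]
s8 0.065 270.5 190.42 184 [ 57  58  58  73 115 151 154 128  97  74  85 152 213]
s8 0.047 263.1 190.93 185 [ 58  58  63  99 146 168 149 114  80  74 130 200 218]
s8 0.02 251.8 191.71 186 [125 126 127 140 159 158 134 114 117 130 168 217 220]
s10 0.08 272.0 175.17 169 [ 41  40  40  43  58  76  88  91  82  64  67  96 117]
s10 0.065 266.0 175.56 170 [ 41  43  42  49  66  83  91  84  69  62  83 111 124]
s10 0.047 258.8 176.03 170 [ 40  42  40  47  60  80  89  87  75  61  75 108 125]
s10 0.02 248.0 176.73 171 [ 44  43  45  74 126 162 151 117 113 146 191 217 205]
t8 0.08 219.7 214.78 209 [ 33  32  31  39  97 154 198 142  61  17  14  14  17]
t8 0.065 225.9 214.91 209 [ 33  33  31  32  69 154 207 148  81  25  13  14  14]
t8 0.047 233.3 215.07 209 [ 33  33  32  29  54 146 195 155 115  45  14  15  15]
t8 0.02 244.5 215.3 209 [ 77  83  99 108 121 119 156 191 137 109 156 160 159]
t10 0.08 218.8 241.02 235 [69 69 69 69 69 69 69 68 69 69 68 69 69]
t10 0.065 225.1 241.15 235 [66 67 66 66 66 66 66 66 67 67 66 66 66]
t10 0.047 232.6 241.31 235 [ 95  96  97  99 101 104 103  97  84  71  63  62  62]
t10 0.02 243.9 241.54 236 [ 87  89  94  95  96  99 101 104 107 110 112 114 115]
```

Inconclusive from this view; I'll move the arm aside and check the bar in the top view.

Request:
{"api": "step_arm", "payload": {"steps": [[5, 1, 0, 0, 0, 0, 0], [5, 1, 0, 0, 0, 0, 0], [5, 1, 0, 0, 0, 0, 0], [5, 1, 0, 0, 0, 0, 0], [5, 1, 0, 0, 0, 0, 0], [5, 0, 0, 0, 0, 0, 0], [0, 0, 0, 0, 0, 0, 0], [0, 0, 0, 0, 0, 0, 0]]}}

```text
clock: 31.52
tool_pos: [0.4882, 0.3462, 0.27]
eef_rot: [0.711, 0.704, -0.001, 0.0]
contact_force: [1.4, -0.5, 0.3]
opening: 0.495
finger_force: 0.0
```

```bash
python3 - <<'E'
from h import *
snap('top','t11');snap('scene','s11')
for f,x in (('t0',.5212),('t8',.4992),('t11',.4362),('s8',.4992),('s11',.4362)):
    i=cv2.imread('pics/'+{'t0':'top0'}.get(f,f)+'.png',0); F={'t0':'top0'}.get(f,f)
    for y in (.08,.065,.047):
        u,v=proj(F,[x,y,.072]); U=int(round(u));V=int(round(v)); g=i[V-6:V+7,U-1:U+2].mean(1); w=np.clip(g-75,0,None)[:10]; print(f,y,round(v,2),'obs',round(V-6+(w*np.arange(10)).sum()/w.sum(),2),g.astype(int))
a=cv2.imread('pics/s8.png').astype(int);b=cv2.imread('pics/s11.png').astype(int)
print(abs(a-b)[135:225,85:180].mean())
E
```

```text
t0 0.08 205.73 obs 205.29 [ 32  32  29  52 145 191 154 115  45  23  15  15  16]
t0 0.065 205.86 obs 205.41 [ 32  33  30  51 142 173 166 126  50  30  16  14  15]
t0 0.047 206.02 obs 205.83 [ 32  33  31  37  93 155 202 142  61  32  16  15  15]
t8 0.08 214.78 obs 214.8 [ 33  32  31  39  97 154 198 142  61  17  14  14  17]
t8 0.065 214.91 obs 215.02 [ 33  33  31  32  69 154 207 148  81  25  13  14  14]
t8 0.047 215.07 obs 215.29 [ 33  33  32  29  54 146 195 155 115  45  14  15  15]
t11 0.08 241.02 obs 240.26 [ 33  32  30  57 146 196 155 110  35  13  31  32  33]
t11 0.065 241.15 obs 240.45 [ 33  32  29  51 137 168 163 129  42  11  15  32  34]
t11 0.047 241.31 obs 240.79 [ 32  32  30  39 100 157 197 144  53  14  15  32  33]
s8 0.08 189.99 obs 189.35 [ 59  58  61  89 135 164 152 118  84  74 114 181 212]
s8 0.065 190.42 obs 189.79 [ 57  58  58  73 115 151 154 128  97  74  85 152 213]
s8 0.047 190.93 obs 190.16 [ 58  58  63  99 146 168 149 114  80  74 130 200 218]
s11 0.08 175.17 obs 175.02 [ 52  51  53  59 100 145 159 137 101  79 121 189 212]
s11 0.065 175.56 obs 175.64 [ 53  55  56  80 127 160 153 113  80  93 159 208 199]
s11 0.047 176.03 obs 175.84 [ 51  55  54  63 108 146 151 125  90  80 142 211 220]
7.297076023391813
```

```bash
python3 - <<'E'
from h import *
a=cv2.imread('pics/scene0.png').astype(int);b=cv2.imread('pics/s11.png').astype(int)
print(abs(a-b)[135:225,85:180].mean(), abs(a-b)[150:230,335:410].mean())
m=abs(a-b).max(2)[135:225,85:180]>40; print(m.sum(), np.argwhere(m).mean(0) if m.any() else '')
if m.sum()<60: print(r.finish_job())
E
```

```text
1.9800779727095517 4.9686111111111115
0 
the job is handed in; nothing more can be done
None
```

The job is handed in: the catch released, the drawer is out to its stop (about 84 of 85 mm by camera), and the pin is back in its own rack hole. The robot was clear of everything, at about 32 of the 64 s allowed.

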